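# Close a dowelled sample cell

## Robot

A 6-joint arm with a two-finger parallel gripper is mounted at the origin on a cart in front of the work surface, level with it; the furniture and walls round the work are solid. World frame = base frame: x ahead of the robot, y to its left, z up, the work surface at z = 0. Lengths are in m, angles in degrees, forces in N, time in s.
With the tool pointing down it reaches from about 0.375 to 0.9 m from the base axis. Payload 3.1 kg.
Tool frame: the origin (TCP) lies at the centre of the arm's flange, where the gripper is bolted on; the fingertips stand 182 mm ahead of it and the grasp point (between the pads) lies 164 mm ahead of it; x points along the fingers, z is the direction in which the jaws open and shut, and the axes are right-handed (so a half turn about x gives the same grasp; the last joint's range is limited). The gripper opens to 87 mm and grips with 3 to 60 N. Pads are 19 mm wide; open, the fingers measure 117 mm over their backs; the gripper's body (75 mm by 190 mm) begins 51 mm behind the grasp point.
Start: joints at [-80.472, 30.224, 82.088, -0, 67.689, -10.227], TCP at [0.211, -0.588, 0.405] pointing down, gripper open.
Joint ranges: [-176.69, 176.69], [-43.24, 126.21], [12.49, 139.97], [-82, 262], [0, 151.66], [-163.58, 163.58]. Speed limits (degrees/s): [159.86, 159.86, 180, 180, 180, 180].

## Interface

Orientations are given as a 3x3 rotation matrix whose columns are the frame's x, y, z axes.
In Python, from rig import bot gives the robot as it stands.
- The arm moves only by the shell command python3 -m crank 'ROWS' [OPENING]. ROWS is JSON, a list of rows, each an object with "offset": the shift along the tool's x, y, z in m, a list of three; "spin": the turn about the tool's x in rad. A call has 1 to 12 rows; each row shifts and turns the commanded pose from where the row before left it, along the tool's axes as they then stand; what a row does not reach is not made up. A row lasts 1/10 s, in which the tool goes at most 50 mm and 8.59 degrees, less where a joint would pass 70% of its speed; a pose out of reach is approached as far as the arm can. A call is refused whole if a number of a shift passes 0.05 or a number of a turn 0.15, either way. A call with a gripper value outside its range is refused whole. OPENING is the finger opening in m, from 0 to 0.087, set as the call begins (- or left out, the last holds). The fingers move at their own pace and stop on an object; the grip force is fixed at half the most. Time passes only in rows, so rows that do not move let the fingers close. It gives the time, the measured TCP pose, the force and the opening at its end, in the units of the state.
- bot.read_state(): the state, without advancing time (a new reading comes with each control period).
- bot.capture(name): name is "scene" or "top" or "wrist"; returns a dict with "pixels" (420x560x3 uint8, blue, green, red), "depth" (420x560 float32, m along the optical axis (not along the pixel's ray), 0 where there is no reading), "K" (3x3 intrinsics, pixels), "k1" (the pictures are not rectified: a ray, as slopes to the right and down, at radius r is drawn at 1 + k1 r^2 times it, then the intrinsics apply), "world_to_cam" (4x4, takes a point from world to camera coordinates). Camera axes: x right, y up, looking along -z (the intrinsics and any distortion apply to the point x, -y, -z); pixel columns grow to the right and rows downward; lengths in m; the calibration is good to about 2 mm. A picture is of the moment at which its call begins.
- bot.hand_in(): hands the job in, once; it reports no verdict.
Trained networks look in a picture, given as the dict that the camera call returned (one of the last four; its "shot" number tells which), for a name from the list of things; names that differ only in an ending like _2 or _b are one class to them, and where a whole thing is asked for, a point or a joint stands for the part that bears it (a point fixed in the world has none). Each returns a list of dicts, best first, with "p" (0 to 1); they miss things now and then, are a little off and sometimes report something else, mostly with a low value. They report only what shows in the picture. A call takes as long as a camera call.
- bot.regions_of(label, picture): "region" (420x560 bool, what is visible of it) and "extent" ([centre column, centre row, width, height] in pixels, round what is visible of it).
The state is a dict: "time_s": time; "joint_positions": joint angles; "qvel": joint speeds; "tau": joint torques, N m; "position": TCP position; "tcp_rot": TCP orientation; "force": force on the tool from outside, world axes, zero at the start; "moment": the same for the moment, N m; "opening": opening from 0.0 (shut) to 1.0 (fully open).
Only numpy, scipy, OpenCV 4.12 (cv2) and the standard library are available. Lean on these libraries where they do the work, as an engineer would, in place of code of your own. Each camera call takes 0.05 s, during which the arm holds its last target.

## Task

Lay the aluminium sample puck flat in the shallow round nest of the sample cell base. Then take the cover by its rib and lower it level and gently over both locating pins, large hole on the large pin, until it lies flush on the base, without dropping or forcing it, and let go. Leave the spare objective and the mirror mount where they stand.

Things in the scene. Friction and masses are not known exactly. Their poses are not given: they have to be found in the camera images.
- cell_base: Sample cell base of bare aluminium, fixed to the desk: 76 x 160 x 8 mm foot plate (x, y) and on it a 56 x 136 mm block whose flat top is 20 mm above the desk. Origin: centre of the underside, on the desk; z up, y along the length. In the top: a shallow round nest at the centre and two upright steel pins on the centre line, 100 mm apart: the thicker at +y, the thinner at -y.
- nest (a point): Centre of the floor of the round nest in the base: 29 mm diameter, 3 mm deep, its floor (dark liner) 17 mm above the desk. Axes as the base.
- large_pin (a point): Foot of the thick pin, on its axis, at the height of the base's top (20 mm above the desk). Pin: 12 mm diameter, standing 26 mm out of the top, the last 8 mm rounded to a blunt nose of about 4 mm diameter. It is 50 mm from the nest's centre, towards the base's +y.
- small_pin (a point): Foot of the thin pin, on its axis, at the height of the base's top. Pin: 8 mm diameter, standing 26 mm out of the top, the last 8 mm rounded to a blunt nose. It is 50 mm from the nest's centre, towards the base's -y.
- cover: Loose cover, right way up on the desk: aluminium plate 52 x 132 x 14 mm (x, y, z), about 0.3 kg, with a black grip rib on top and two through holes near its ends. Origin: centre of the underside; z up, y along the length. A 34 mm round relief, 9 mm deep, in the underside leaves room for the puck. Its large hole starts on the same side as the base's large pin, within 50 degrees.
- large_hole (a point): Centre of the cover's large hole at the underside: 14 mm diameter (2 mm wider than the large pin), 50 mm from the cover's origin towards its +y. Seated, the cover's underside lies on the base's top and the pins stand 12 mm out of the plate.
- small_hole (a point): Centre of the cover's small hole at the underside: 10 mm diameter (2 mm wider than the small pin), 50 mm from the cover's origin towards its -y.
- rib (a point): Grasp point on the cover's rib: 36 mm above the middle of the underside, 12 mm below the rib's top. The rib is 14 mm wide (x), 50 mm long (y), its flat sides face the cover's +x and -x, and its top is 48 mm above the underside. A collar at its foot, 26 x 56 mm, reaches to 17 mm above the underside.
- sample_puck: Sample puck, loose, lying flat on the desk: aluminium disc 25 mm diameter, 10 mm high, with a small dark chip on top, 45 g. Origin: centre of its underside; z up.
- spare_objective: Bystander: spare microscope objective standing on end, 27 mm diameter, 50 mm high. Origin: centre of its underside. It and the puck may have changed places.
- kinematic_mount: Bystander: small black mirror mount, 38 x 34 x 34 mm, standing behind the cell base. Origin: centre of its underside.

How it is judged (in metres and radians):
On the way:
1. the puck lies flat in the nest, the cover not yet over it (horizontal distance between sample_puck and nest below 0.004 m and z of sample_puck in the frame of nest between -0.002 and 0.0015 m and angle between sample_puck's own z axis and vertical below 0.06 rad and horizontal distance between cover and cell_base above 0.06 m), for 0.2 s.
At the end, for the whole second after the job is handed in: Puck flat in the nest (within 4 mm of its centre, underside within 2 mm of the floor). Cover on the base over both pins, large hole on large pin (each hole within 3 mm of its pin's axis), underside at most 2 mm above the base's top, level within 0.03 rad. Both at rest (horizontal distance between sample_puck and nest below 0.004 m and z of sample_puck in the frame of nest between -0.002 and 0.0015 m and angle between sample_puck's own z axis and vertical below 0.06 rad and horizontal distance between large_hole and large_pin below 0.003 m and horizontal distance between small_hole and small_pin below 0.003 m and z of each of large_hole, small_hole in the frame of cell_base below 0.022 m and angle between cover's own z axis and vertical below 0.03 rad and linear speed of each of cover, sample_puck below 0.01 m/s); the robot touches nothing.
It fails at once if the cover dropped or thrust onto the pins (faster than 0.3 m/s with its underside below the pin tops, as after a free fall of 5 mm) (horizontal distance between cover and cell_base below 0.03 m and z of cover in the frame of cell_base below 0.046 m and linear speed of cover above 0.3 m/s).
It fails at once if the cover forced onto the base or its pins (more than 40 N between them) (contact force between cover and cell_base above 40 N).
It fails at once if the cover touching the base while tilted more than 0.15 rad (it must go down level) (contact force between cover and cell_base above 0.5 N and angle between cover's own z axis and vertical above 0.15 rad).
It fails at once if the spare objective moved more than 30 mm or knocked over (distance of spare_objective from where it was at the start of the episode above 0.03 m or angle between spare_objective's own z axis and vertical above 0.5 rad).
It fails at once if the mirror mount moved more than 30 mm or knocked over (distance of kinematic_mount from where it was at the start of the episode above 0.03 m or angle between kinematic_mount's own z axis and vertical above 0.5 rad).
It also fails if it takes over 64 s, if anything falls off the work surface, if the arm or the gripper's body presses on something with over 40 N, if the wrist force passes 120 N, or if a joint passes its speed limit or range.

## Working session

There is one attempt and no reset: what is moved stays moved. The work goes in short steps, Python scripts to look and compute and a shell command to move; the robot and the scene stay as the last step left them, time stands still between calls to the robot, and variables do not carry over. Pictures are saved under pics/ and viewed, and the job is handed in when it is done.

```bash
ls; mkdir -p pics
cat > h.py <<'E'
import numpy as np, cv2
from rig import bot
def deproj(c,u,v,d=None,z=None):
    K=c["K"];k1=c["k1"];u=np.atleast_1d(u).astype(float);v=np.atleast_1d(v).astype(float)
    p=np.stack([u,v],-1)[:,None,:]
    q=cv2.undistortPoints(p,np.array(K,float),np.array([k1,0,0,0],float))[:,0]
    W=np.linalg.inv(np.array(c["world_to_cam"]))
    r=np.stack([q[:,0],-q[:,1],-np.ones(len(q))],-1)
    rw=r@W[:3,:3].T; o=W[:3,3]
    if d is None: d=(z-o[2])/rw[:,2]
    return o+rw*np.atleast_1d(d)[:,None]
def proj(c,P):
    P=np.atleast_2d(P);M=np.array(c["world_to_cam"]);q=P@M[:3,:3].T+M[:3,3]
    s=np.stack([q[:,0]/-q[:,2],-q[:,1]/-q[:,2]],-1);r2=(s**2).sum(1,keepdims=True)
    s=s*(1+c["k1"]*r2);K=np.array(c["K"]);return s@K[:2,:2].T+K[:2,2]
E
python3 - <<'E'
from h import *
s=bot.read_state();print({k:np.round(v,3).tolist() for k,v in s.items()})
for n in ["scene","top","wrist"]:
    c=bot.capture(n);cv2.imwrite(f"pics/a_{n}.png",c["pixels"]);print(n,c["shot"],np.round(c["K"],1).tolist(),c["k1"]);print(np.round(c["world_to_cam"],3).tolist())
    for l in ["cell_base","cover","sample_puck","spare_objective","kinematic_mount","rib","large_hole","small_hole","nest","large_pin"]:
        try:
            R=bot.regions_of(l,c)
            for r in R[:2]:
                m=r["region"];vv,uu=np.nonzero(m);d=c["depth"][vv,uu];ok=d>0
                P=deproj(c,uu[ok],vv[ok],d[ok]) if ok.any() else np.zeros((1,3))
                print(" ",l,round(r["p"],2),np.round(r["extent"],0),m.sum(),np.round(np.median(P,0),3))
        except Exception as e: print(l,e)
E
```

```text
pics
{'time_s': 0.0, 'joint_positions': [-80.472, 30.28, 82.155, -0.0, 67.687, -10.226], 'qvel': [0.084, -0.009, 0.04, -0.003, -0.034, -0.022], 'tau': [-0.001, -44.004, -17.659, 0.063, 0.058, -0.0], 'position': [0.211, -0.588, 0.404], 'tcp_rot': [[-0.0, 0.941, 0.338], [0.002, 0.338, -0.941], [-1.0, 0.0, -0.002]], 'force': [0.533, 0.071, 1.081], 'moment': [0.027, -0.025, 0.017], 'opening': 1.002}
scene 1 [[402.8, 0.0, 276.6], [0.0, 402.8, 210.6], [0.0, 0.0, 1.0]] -0.08505828827255582
[[-0.835, -0.55, -0.013, 0.484], [0.352, -0.553, 0.755, -0.243], [-0.422, 0.626, 0.655, -0.859], [0.0, 0.0, 0.0, 1.0]]
  cell_base 0.63 [307. 226.  49.  46.] 1184 [ 0.501 -0.024  0.018]
  cover 0.81 [246. 301.  63.  41.] 1279 [0.495 0.253 0.013]
  kinematic_mount 0.63 [280. 183.  13.  16.] 147 [ 0.655 -0.147  0.026]
  rib 0.79 [245. 297.  66.  46.] 1393 [0.496 0.253 0.013]
  large_hole 0.67 [246. 296.  61.  47.] 1362 [0.495 0.252 0.013]
  small_hole 0.72 [248. 298.  62.  46.] 1291 [0.495 0.253 0.013]
  small_hole 0.62 [305. 227.  48.  43.] 1132 [ 0.501 -0.022  0.018]
  nest 0.86 [306. 225.  49.  44.] 1155
[... 456 characters left out ...]
 17.] 112 [0.657 0.111 0.01 ]
  sample_puck 0.16 [315. 234.  74.  34.] 2286 [ 0.508 -0.036  0.019]
  spare_objective 0.56 [421. 207.  17.  18.] 156 [ 0.555 -0.274  0.042]
  kinematic_mount 0.51 [358. 167.  18.  17.] 246 [ 0.661 -0.147  0.03 ]
  rib 0.84 [188. 239.  64.  35.] 1370 [0.501 0.241 0.015]
  small_hole 0.8 [189. 239.  65.  40.] 1315 [0.501 0.241 0.016]
  nest 0.8 [317. 233.  70.  35.] 2291 [ 0.508 -0.036  0.019]
  large_pin 0.81 [312. 234.  69.  38.] 2355 [ 0.508 -0.037  0.019]
wrist 3 [[304.7, 0.0, 284.5], [0.0, 304.7, 209.2], [0.0, 0.0, 1.0]] -0.024619406895812265
[[0.339, -0.941, -0.001, -0.624], [0.899, 0.324, -0.294, 0.037], [0.277, 0.099, 0.956, -0.393], [0.0, 0.0, 0.0, 1.0]]
```

View pics/a_top.png

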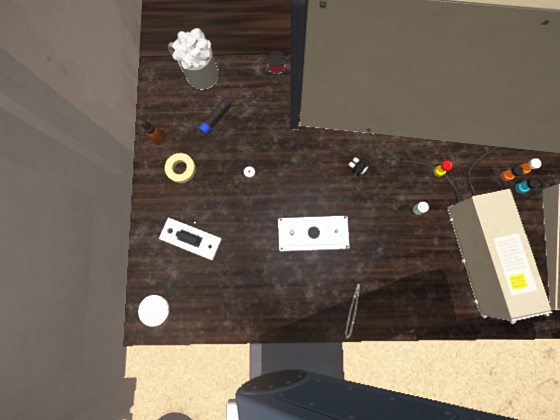

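View pics/a_scene.png

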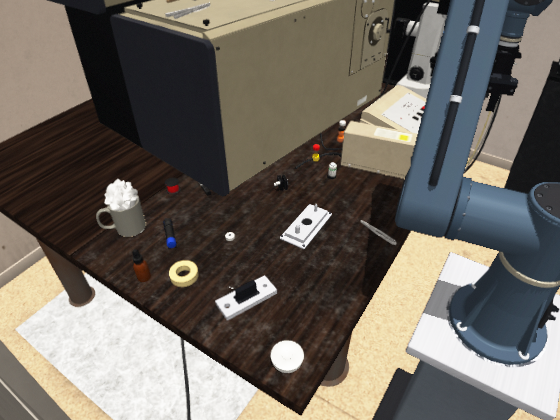

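View pics/a_wrist.png

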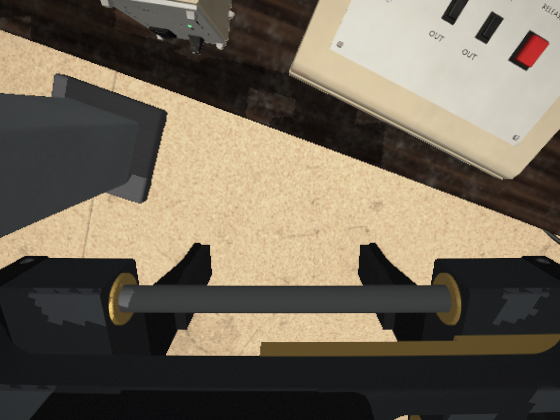

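The top picture shows the base at (314,233), the cover at (190,239), the puck at (249,172), the objective at (421,208) and the mount at (358,167). I'll zoom in on these next.

Run:
```python
from h import *
a=cv2.imread("pics/a_top.png");b=cv2.imread("pics/a_scene.png")
A=cv2.resize(a[150:270,150:360],None,fx=3.8,fy=3.8,interpolation=cv2.INTER_CUBIC)
cv2.imwrite("pics/z_top.png",A)
cv2.imwrite("pics/z_scene.png",cv2.resize(b[165:325,205:345],None,fx=3.7,fy=3.7,interpolation=cv2.INTER_CUBIC))
c=bot.capture("top");d=c["depth"]
for n,(u,v) in dict(box=(300,128),box2=(420,140),pucktop=(249,172),obj=(421,205),mug=(195,50)).items(): print(n,np.round(deproj(c,u,v,d[v,u]),3))
```

```text
box [[ 0.768 -0.015 -0.001]]
box2 [[ 0.729 -0.303 -0.   ]]
pucktop [[0.656 0.109 0.01 ]]
obj [[ 0.561 -0.275  0.048]]
mug [[0.894 0.211 0.139]]
```

View pics/z_top.png

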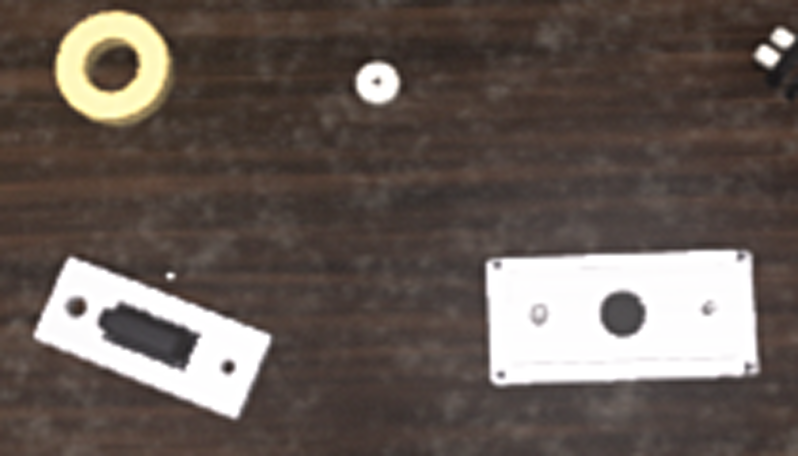

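View pics/z_scene.png

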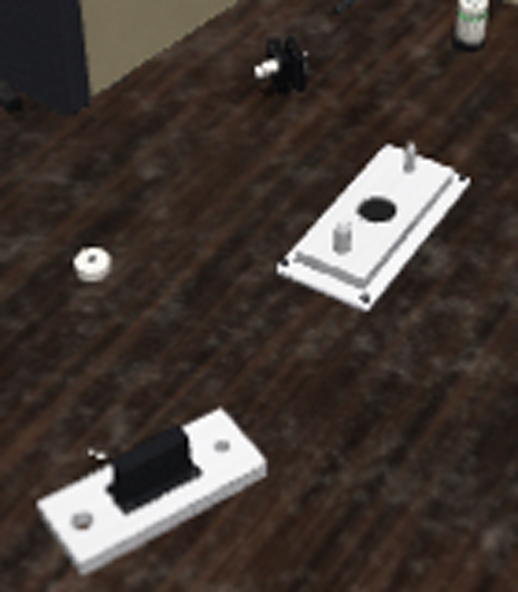

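Confirmed: the puck with its chip is at (249,172). The base's large pin is on the world +y side, and so is the cover's large hole. The cover's yaw is about -21°. I'll start by spinning the tool so the jaws open along world x.

```bash
python3 -m crank '[{"offset":[0,0,0],"spin":-0.136},{"offset":[0,0,0],"spin":-0.136},{"offset":[0,0,0],"spin":-0.136},{"offset":[0,0,0],"spin":-0.136},{"offset":[0,0,0],"spin":-0.136},{"offset":[0,0,0],"spin":-0.136},{"offset":[0,0,0],"spin":-0.136},{"offset":[0,0,0],"spin":-0.136},{"offset":[0,0,0],"spin":-0.136}]'
```

```text
time_s: 2.6
position: [0.2113, -0.5882, 0.4048]
tcp_rot: [[0.0, -0.004, 1.0], [0.0, 1.0, 0.004], [-1.0, 0.0, 0.0]]
force: [0.2, -0.7, -0.5]
opening: 0.997
```

```bash
python3 -m crank '[{"offset":[0,0.04,0.025],"spin":0},{"offset":[0,0.04,0.025],"spin":0},{"offset":[0,0.04,0.025],"spin":0},{"offset":[0,0.04,0.025],"spin":0},{"offset":[0,0.04,0.025],"spin":0},{"offset":[0,0.04,0.025],"spin":0},{"offset":[0,0.04,0.025],"spin":0},{"offset":[0,0.04,0.025],"spin":0},{"offset":[0,0.04,0.025],"spin":0},{"offset":[0,0.04,0.025],"spin":0}]'
python3 -m crank '[{"offset":[0.01,0.04,0.025],"spin":0},{"offset":[0.01,0.04,0.025],"spin":0},{"offset":[0.01,0.04,0.025],"spin":0},{"offset":[0.01,0.04,0.025],"spin":0},{"offset":[0.01,0.04,0.03],"spin":0},{"offset":[0.01,0.04,0.03],"spin":0},{"offset":[0,0.02,0.03],"spin":0},{"offset":[0,0,0],"spin":0},{"offset":[0,0,0],"spin":0}]'
python3 - <<'E'
from h import *
s=bot.read_state();print({k:np.round(v,3).tolist() for k,v in s.items()})
c=bot.capture("wrist");cv2.imwrite("pics/b_wrist.png",c["pixels"])
W=np.linalg.inv(c["world_to_cam"]);print(W[:3,3])
for r in bot.regions_of("sample_puck",c)[:3]:
    m=r["region"];vv,uu=np.nonzero(m);d=c["depth"][vv,uu]
    P=deproj(c,uu,vv,d);print(r["p"],r["extent"],np.median(P,0).round(4), deproj(c,uu.mean(),vv.mean(),z=0.01).round(4))
E
```

```text
time_s: 3.6
position: [0.4629, -0.187, 0.4051]
tcp_rot: [[0.001, 0.002, 1.0], [-0.0, 1.0, -0.002], [-1.0, -0.0, 0.001]]
force: [1.5, -1.5, 0.1]
opening: 0.999
time_s: 4.5
position: [0.6515, 0.07, 0.3447]
tcp_rot: [[-0.001, 0.0, 1.0], [-0.0, 1.0, -0.0], [-1.0, -0.0, -0.001]]
force: [-1.1, 0.4, -0.2]
opening: 0.999
{'time_s': 4.5, 'joint_positions': [-3.616, 36.386, 80.637, -0.026, 63.023, -3.581], 'qvel': [-1.612, -1.186, 2.493, -0.103, 0.205, -0.099], 'tau': [0.827, -47.223, -17.243, 0.134, -0.064, 0.01], 'position': [0.652, 0.07, 0.345], 'tcp_rot': [[-0.001, 0.0, 1.0], [-0.0, 1.0, -0.0], [-1.0, -0.0, -0.001]], 'force': [-1.062, 0.395, -0.204], 'moment': [-0.056, -0.084, 0.054], 'opening': 0.999}
[0.65066137 0.15080758 0.32543041]
0.55 [291.6, 160.6, 24.2, 26.9] [0.6571 0.1085 0.0109] [[0.6574 0.1083 0.01  ]]
0.42 [115.8, 47.0, 82.5, 89.0] [0.5008 0.2188 0.0153] [[0.4926 0.2196 0.01  ]]
0.38 [164.3, 278.4, 83.1, 120.1] [0.5131 0.0151 0.02  ] [[ 0.5093 -0.0007  0.01  ]]
```

View pics/b_wrist.png

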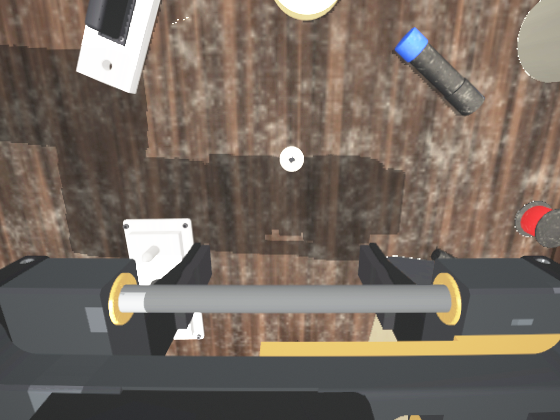

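```bash
python3 -m crank '[{"offset":[0.02,0.02,0.003],"spin":0},{"offset":[0.03,0.018,0.0025],"spin":0},{"offset":[0.03,0,0],"spin":0},{"offset":[0.03,0,0],"spin":0},{"offset":[0.02,0,0],"spin":0},{"offset":[0.015,0,0],"spin":0},{"offset":[0.01,0,0],"spin":0},{"offset":[0.003,0,0],"spin":0},{"offset":[0,0,0],"spin":0},{"offset":[0,0,0],"spin":0}]' 0.05
python3 - <<'E'
from h import *
c=bot.capture("wrist");cv2.imwrite("pics/c_wrist.png",c["pixels"])
s=bot.read_state();print(s["position"],s["opening"],s["force"])
E
```

```text
time_s: 5.6
position: [0.6575, 0.1073, 0.1883]
tcp_rot: [[0.002, 0.002, 1.0], [0.0, 1.0, -0.002], [-1.0, 0.0, 0.002]]
force: [-0.1, -0.7, 0.1]
opening: 0.572
[0.65749319 0.10734748 0.1883408 ] 0.5769596732924013 [-0.2788246   0.09420196 -0.00883652]
```

View pics/c_wrist.png

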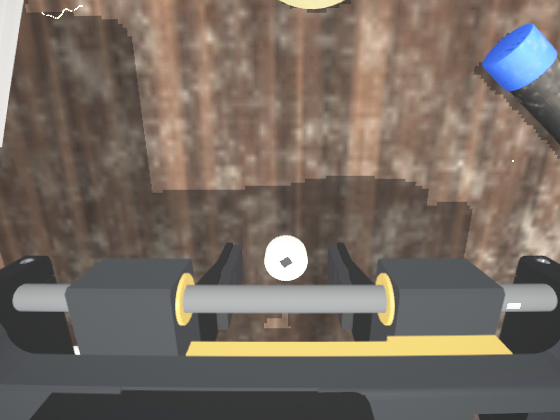

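The puck is between the pads at about (286,258). I'll check that it's centred along the pad width.

Run:
```python
from h import *
c=bot.capture("wrist")
im=c["pixels"]
for y in (-.0095,0,.0095): print(proj(c,[[0.6575,0.1073+y,0.010]]).round(1))
g=(im.min(2)>200).astype(np.uint8)
n,l,st,ce=cv2.connectedComponentsWithStats(g)
for i in range(1,n):
    if st[i,4]>300: print(st[i],ce[i],deproj(c,*ce[i],z=0.010).round(4))
```

```text
[[285.4 277.1]]
[[285.4 262.5]]
[[285.4 247.4]]
[   0    0   23  147 1803] [ 7.22850804 51.38380477] [[0.5232 0.2194 0.01  ]]
[ 264  236   44   45 1488] [285.47580645 257.81451613] [[0.6575 0.1103 0.01  ]]
```

```bash
python3 -m crank '[{"offset":[0.0015,0.0025,0],"spin":0},{"offset":[0,0,0],"spin":0},{"offset":[0,0,0],"spin":0}]'
python3 -m crank '[{"offset":[0,0,0],"spin":0},{"offset":[0,0,0],"spin":0},{"offset":[0,0,0],"spin":0},{"offset":[0,0,0],"spin":0},{"offset":[0,0,0],"spin":0},{"offset":[0,0,0],"spin":0},{"offset":[0,0,0],"spin":0},{"offset":[0,0,0],"spin":0}]' 0.015
```

```text
time_s: 6.0
position: [0.657, 0.1101, 0.1858]
tcp_rot: [[0.0, 0.002, 1.0], [-0.0, 1.0, -0.002], [-1.0, -0.0, 0.0]]
force: [-0.4, -0.1, -1.0]
opening: 0.572
time_s: 6.8
position: [0.657, 0.1099, 0.1856]
tcp_rot: [[-0.0, 0.002, 1.0], [-0.0, 1.0, -0.002], [-1.0, -0.0, -0.0]]
force: [-0.1, 0.1, 0.7]
opening: 0.272
```

The puck is gripped. Next I'll lift it and view the base from above.

```bash
python3 -m crank '[{"offset":[-0.01,0,0],"spin":0},{"offset":[-0.03,0,0],"spin":0},{"offset":[-0.04,0,-0.02],"spin":0},{"offset":[-0.03,-0.03,-0.02],"spin":0},{"offset":[-0.02,-0.035,-0.025],"spin":0},{"offset":[-0.014,-0.04,-0.025],"spin":0},{"offset":[0,-0.04,-0.025],"spin":0},{"offset":[0,-0.04,-0.02],"spin":0},{"offset":[0,-0.035,-0.015],"spin":0},{"offset":[0,0,0],"spin":0},{"offset":[0,0,0],"spin":0},{"offset":[0,0,0],"spin":0}]'
python3 - <<'E'
from h import *
c=bot.capture("wrist");cv2.imwrite("pics/d_wrist.png",c["pixels"]);np.savez("d.npz",**{k:c[k] for k in ("pixels","depth","K","k1","world_to_cam")})
s=bot.read_state();print(s["position"],s["opening"],s["force"])
t=bot.capture("top");cv2.imwrite("pics/d_top.png",t["pixels"])
E
```

```text
time_s: 8.0
position: [0.5068, -0.1092, 0.33]
tcp_rot: [[0.001, 0.002, 1.0], [0.0, 1.0, -0.002], [-1.0, 0.0, 0.001]]
force: [0.2, 0.4, -0.1]
opening: 0.27
[ 0.50693401 -0.10885765  0.32989385] 0.27280040576443276 [ 0.5506197   0.78091149 -0.28668678]
```

View pics/d_wrist.png

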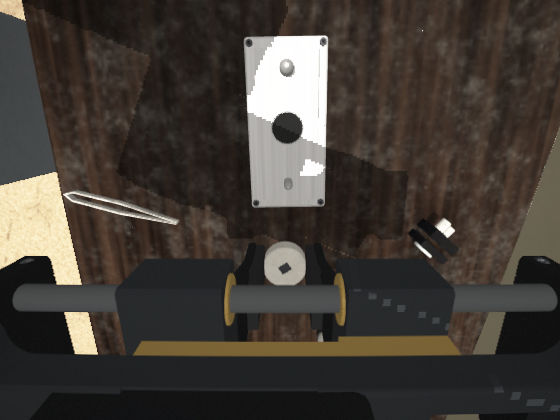

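```bash
cat > base.py <<'E'
from h import *
def nest(c,u0,v0,r=28):
    g=cv2.cvtColor(c["pixels"],cv2.COLOR_BGR2GRAY)
    m=(g<75).astype(np.uint8);n,l,st,ce=cv2.connectedComponentsWithStats(m)
    i=l[v0,u0];print("nest comp",st[i],ce[i]);return ce[i]
E
python3 - <<'E'
from base import *
c=dict(np.load("d.npz"));c["k1"]=float(c["k1"])
ce=nest(c,287,128);print(deproj(c,*ce,z=0.018).round(4))
g=c["pixels"]
# held puck
m=(g.min(2)>150).astype(np.uint8);m[:240]=0
n,l,st,ce=cv2.connectedComponentsWithStats(m)
for i in range(1,n):
    if st[i,4]>200: print(st[i],ce[i],deproj(c,*ce[i],z=0.33-0.182+0.0063).round(4))
z=cv2.resize(g[25:220,220:350],None,fx=3,fy=3,interpolation=cv2.INTER_CUBIC);cv2.imwrite("pics/d_z.png",z)
for u,v in [(287,62),(288,182)]: print(deproj(c,u,v,z=0.046).round(4))
E
```

```text
nest comp [272 113  30  30 710] [286.71830986 127.56338028]
[[ 0.5081 -0.0384  0.018 ]]
[   0  240   81   45 2037] [ 44.28178694 256.12665685] [[ 0.3682 -0.1043  0.1543]]
[ 265  248   40   36 1105] [284.49411765 265.93031674] [[ 0.506  -0.11    0.1543]]
[ 65 312  33  42 959] [ 80.99478624 332.39416058] [[ 0.379  -0.1565  0.1543]]
[[0.5081 0.0132 0.046 ]]
[[ 0.5091 -0.0841  0.046 ]]
```

View pics/d_z.png

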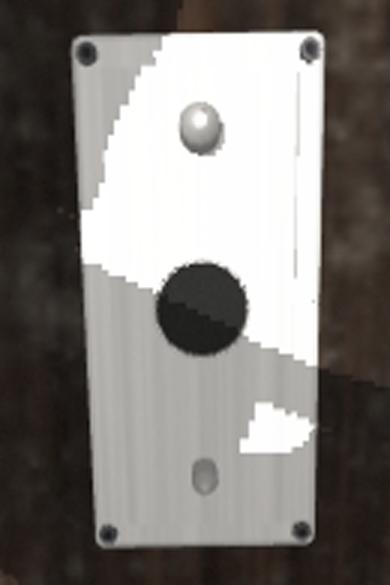

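```bash
python3 -m crank '[{"offset":[0,0.03,0.001],"spin":0},{"offset":[0.02,0.03,0],"spin":0},{"offset":[0.03,0.0105,0],"spin":0},{"offset":[0.03,0,0],"spin":0},{"offset":[0.02,0,0],"spin":0},{"offset":[0.015,0,0],"spin":0},{"offset":[0,0,0],"spin":0},{"offset":[0,0,0],"spin":0},{"offset":[0,0,0],"spin":0}]'
python3 - <<'E'
from h import *
c=bot.capture("wrist");cv2.imwrite("pics/e_wrist.png",c["pixels"]);np.savez("e.npz",**{k:c[k] for k in ("pixels","depth","K","k1","world_to_cam")})
s=bot.read_state();print(s["position"],s["opening"],s["force"])
d=dict(np.load("d.npz"));d["k1"]=float(d["k1"])
for u,v in [(87,52),(310,48),(108,533),(301,530)]: print(deproj(d,220+u/3-.33,25+v/3-.33,z=0.008).round(4))
E
```

```text
time_s: 9.0
position: [0.5082, -0.039, 0.2154]
tcp_rot: [[0.002, 0.001, 1.0], [-0.0, 1.0, -0.001], [-1.0, -0.0, 0.002]]
force: [-0.3, -0.3, 0.1]
opening: 0.269
[ 0.50819119 -0.03911261  0.21556505] 0.2661613660333224 [ 0.52549131 -0.2977423   0.03044217]
[[0.474  0.0358 0.008 ]]
[[0.5406 0.0368 0.008 ]]
[[ 0.4762 -0.1135  0.008 ]]
[[ 0.5426 -0.1125  0.008 ]]
```

View pics/e_wrist.png

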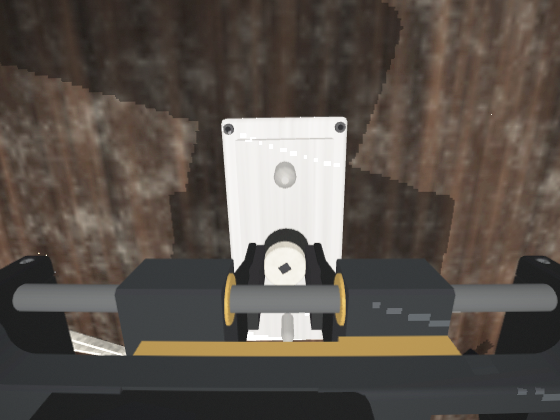

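The base centre is at about (0.5083, -0.0384), with a yaw of about +0.8°. The crescent around (287,235) is the nest behind the puck. I'll lower the puck slowly.

```bash
python3 -m crank '[{"offset":[0.005,0.0005,0],"spin":0},{"offset":[0.004,0,0],"spin":0},{"offset":[0,0,0],"spin":0},{"offset":[0,0,0],"spin":0}]'
python3 - <<'E'
from h import *
c=bot.capture("wrist");cv2.imwrite("pics/f_wrist.png",cv2.resize(c["pixels"][160:350,190:380],None,fx=3,fy=3))
s=bot.read_state();print(s["position"],s["opening"],s["force"])
th=np.linspace(0,2*np.pi,60)
E
```

```text
time_s: 9.45
position: [0.5077, -0.0389, 0.2056]
tcp_rot: [[-0.0, 0.002, 1.0], [0.0, 1.0, -0.002], [-1.0, 0.0, -0.0]]
force: [-0.2, 0.2, -0.3]
opening: 0.268
[ 0.50767103 -0.03890045  0.20561265] 0.26769043349005367 [-0.03290359  0.62645069 -0.50597157]
```

View pics/f_wrist.png

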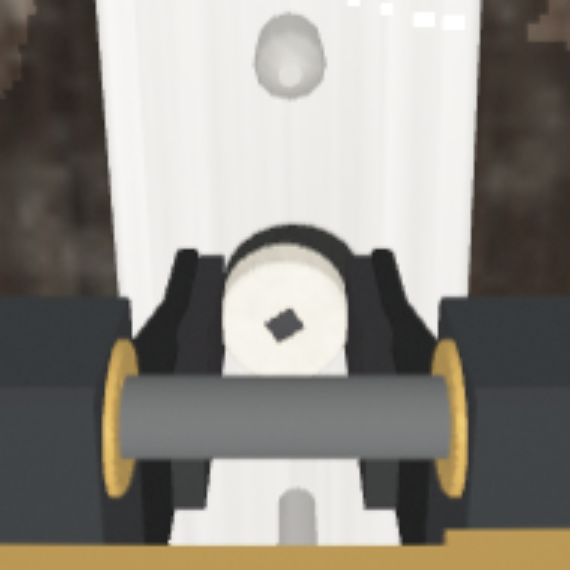

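Run:
```python
from h import *
c=bot.capture("wrist")
f=lambda u,v,z: print(deproj(c,190+u/3-.33,160+v/3-.33,z=z).round(4))
f(291,223,.020);f(285,243,.0199);f(223,310,.0299);f(347,310,.0299);f(285,265,.0299);f(285,324,.0299);f(290,70,.03)
print("pin top now", proj(c,[[.5076,.0116,.046],[.5076,.0116,.02],[.5083,-.0384+.0145,.02],[.5083,-.0384-.0145,.02]])*3-np.array([190,160])*3)
```

```text
[[ 0.508  -0.0242  0.02  ]]
[[ 0.5068 -0.0284  0.0199]]
[[ 0.4951 -0.0379  0.0299]]
[[ 0.5186 -0.0379  0.0299]]
[[ 0.5068 -0.0286  0.0299]]
[[ 0.5068 -0.0409  0.0299]]
[[0.5077 0.0084 0.03  ]]
pin top now [[288.58262405  70.60116872]
 [287.96849073  40.65344354]
 [291.54164757 220.77048356]
 [291.36022601 352.85458757]]
```

The puck sits about 1.2 mm in -x and 2.2 mm in -y from the nest. I'll correct that, then lower it.

```bash
python3 -m crank '[{"offset":[0,0.0022,0.0012],"spin":0},{"offset":[0,0,0],"spin":0},{"offset":[0.001,0,0],"spin":0},{"offset":[0.001,0,0],"spin":0},{"offset":[0,0,0],"spin":0},{"offset":[0,0,0],"spin":0}]'
python3 - <<'E'
from h import *
c=bot.capture("wrist");cv2.imwrite("pics/g_wrist.png",cv2.resize(c["pixels"][160:350,190:380],None,fx=3,fy=3))
s=bot.read_state();print(s["position"],s["opening"],s["force"])
E
```

```text
time_s: 10.15
position: [0.5089, -0.0366, 0.2036]
tcp_rot: [[-0.0, 0.002, 1.0], [0.0, 1.0, -0.002], [-1.0, 0.0, -0.0]]
force: [-0.7, 0.1, -0.6]
opening: 0.267
[ 0.50889994 -0.03665394  0.20359839] 0.2711384540043339 [ 0.70751881 -0.88516951 -0.64240675]
```

View pics/g_wrist.png

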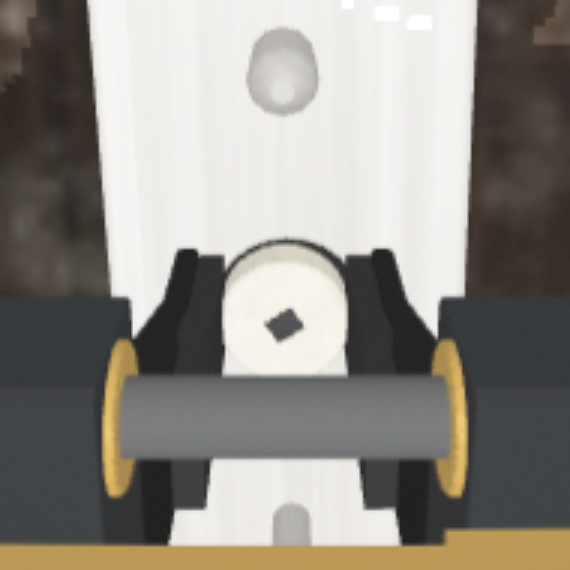

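```bash
python3 -m crank '[{"offset":[0.0008,0,0],"spin":0},{"offset":[0,0,0],"spin":0},{"offset":[0,0,0],"spin":0}]'
python3 -m crank '[{"offset":[0,0,0],"spin":0},{"offset":[0,0,0],"spin":0},{"offset":[0,0,0],"spin":0},{"offset":[0,0,0],"spin":0}]' 0.05
python3 -m crank '[{"offset":[-0.01,0,0],"spin":0},{"offset":[-0.03,0,0],"spin":0},{"offset":[-0.04,-0.02,0],"spin":0},{"offset":[-0.04,-0.03,0],"spin":0},{"offset":[0,-0.02,0],"spin":0},{"offset":[0,0,0],"spin":0},{"offset":[0,0,0],"spin":0},{"offset":[0,0,0],"spin":0}]'
python3 - <<'E'
from h import *
c=bot.capture("wrist");cv2.imwrite("pics/h_wrist.png",c["pixels"]);np.savez("h.npz",**{k:c[k] for k in ("pixels","depth","K","k1","world_to_cam")})
cv2.imwrite("pics/h_z.png",cv2.resize(c["pixels"][25:220,210:360],None,fx=3,fy=3,interpolation=cv2.INTER_CUBIC))
s=bot.read_state();print(s["position"],s["opening"],s["force"])
E
```

```text
time_s: 10.5
position: [0.5089, -0.0367, 0.2028]
tcp_rot: [[-0.0, 0.002, 1.0], [0.0, 1.0, -0.002], [-1.0, 0.0, -0.0]]
force: [0.5, -0.4, 0.6]
opening: 0.267
time_s: 10.9
position: [0.5089, -0.0366, 0.2029]
tcp_rot: [[0.0, 0.002, 1.0], [-0.0, 1.0, -0.002], [-1.0, -0.0, 0.0]]
force: [-0.0, -0.3, 0.4]
opening: 0.528
time_s: 11.7
position: [0.5081, -0.1057, 0.3222]
tcp_rot: [[-0.002, 0.002, 1.0], [0.001, 1.0, -0.002], [-1.0, 0.001, -0.002]]
force: [-0.5, 0.5, -0.1]
opening: 0.574
[ 0.50821874 -0.10554102  0.32208609] 0.5733278904242795 [-0.06796058  0.18153638 -0.31625449]
```

View pics/h_z.png

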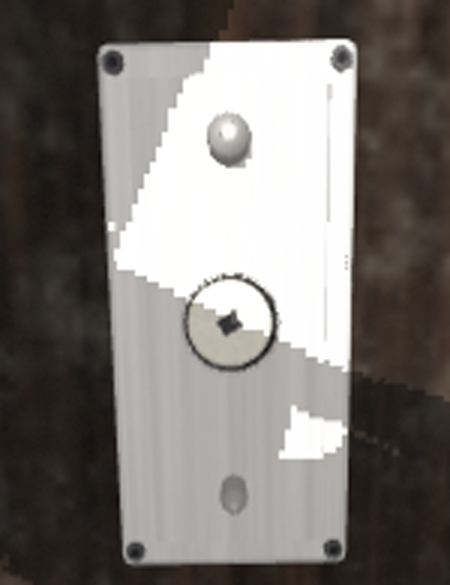

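The puck lies flat and centred in the nest, at about (286,132) in the full picture. Next is the cover view.

```bash
python3 -m crank '[{"offset":[0,0.02,-0.003],"spin":0},{"offset":[0,0.045,-0.005],"spin":0},{"offset":[0,0.045,-0.005],"spin":0},{"offset":[0,0.045,-0.005],"spin":0},{"offset":[0,0.045,-0.005],"spin":0},{"offset":[0,0.045,-0.005],"spin":0},{"offset":[0,0.045,-0.005],"spin":0},{"offset":[0,0,0],"spin":0.125},{"offset":[0,0,0],"spin":0.125},{"offset":[0,0,0],"spin":0.125},{"offset":[0,0,0],"spin":0},{"offset":[0,0,0],"spin":0}]' 0.06
python3 -m crank '[{"offset":[0,0,0],"spin":0},{"offset":[0,0,0],"spin":0}]'
python3 - <<'E'
from h import *
c=bot.capture("wrist");cv2.imwrite("pics/i_wrist.png",c["pixels"]);np.savez("i.npz",**{k:c[k] for k in ("pixels","depth","K","k1","world_to_cam")})
s=bot.read_state();print(s["position"],s["opening"],s["tcp_rot"].round(4))
E
```

```text
time_s: 12.95
position: [0.4758, 0.1839, 0.3223]
tcp_rot: [[-0.002, 0.365, 0.931], [-0.0, 0.931, -0.365], [-1.0, -0.001, -0.001]]
force: [1.6, 0.0, -0.6]
opening: 0.688
time_s: 13.15
position: [0.4763, 0.1834, 0.3227]
tcp_rot: [[-0.0, 0.367, 0.93], [-0.0, 0.93, -0.367], [-1.0, -0.0, -0.0]]
force: [0.1, 1.0, -0.9]
opening: 0.691
[0.47634803 0.18335026 0.32277596] 0.692295656313173 [[-2.000e-04  3.676e-01  9.300e-01]
 [ 0.000e+00  9.300e-01 -3.676e-01]
 [-1.000e+00 -1.000e-04 -1.000e-04]]
```

View pics/i_wrist.png

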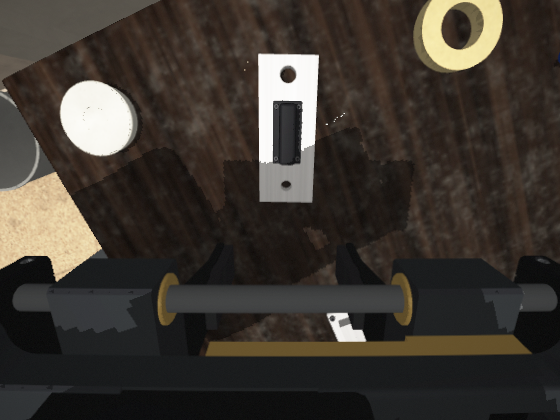

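Run:
```python
from h import *
c=dict(np.load("i.npz"));c["k1"]=float(c["k1"])
z=cv2.resize(c["pixels"][40:215,245:335],None,fx=3.4,fy=3.4,interpolation=cv2.INTER_CUBIC);cv2.imwrite("pics/i_z.png",z)
g=cv2.cvtColor(c["pixels"],cv2.COLOR_BGR2GRAY)
for u,v,r in [(288,74,9),(286,184,7)]:
    p=g[v-r:v+r+1,u-r:u+r+1];t=(p<110).astype(np.uint8);n,l,st,ce=cv2.connectedComponentsWithStats(t)
    i=1+np.argmax(st[1:,4]);q=ce[i]+[u-r,v-r];print(st[i],q,deproj(c,*q,z=.014).round(4), deproj(c,*q,z=.007).round(4))
m=(g>140).astype(np.uint8);m[:,:250]=0;m[:,330:]=0;m[:45]=0;m[215:]=0
cs=max(cv2.findContours(m,cv2.RETR_EXTERNAL,cv2.CHAIN_APPROX_NONE)[0],key=cv2.contourArea)
r=cv2.minAreaRect(cs);print(r)
b=cv2.boxPoints(r);ap=cv2.approxPolyDP(cs,6,True)[:,0];print(ap.tolist())
print(deproj(c,ap[:,0],ap[:,1],z=.014).round(4))
```

```text
[  1   1  16  17 193] [287.62176166  74.32124352] [[0.5202 0.2905 0.014 ]] [[0.5205 0.2913 0.007 ]]
[ 2  4 10  8 65] [285.66153846 184.43076923] [[0.4824 0.1991 0.014 ]] [[0.4819 0.1977 0.007 ]]
((286.583740234375, 127.06561279296875), (60.262962341308594, 146.96673583984375), 1.2188751697540283)
[[260, 53], [260, 200], [309, 201], [318, 55]]
[[0.5042 0.3153 0.014 ]
 [0.4532 0.1938 0.014 ]
 [0.4978 0.1752 0.014 ]
 [0.5503 0.2954 0.014 ]]
```

View pics/i_z.png

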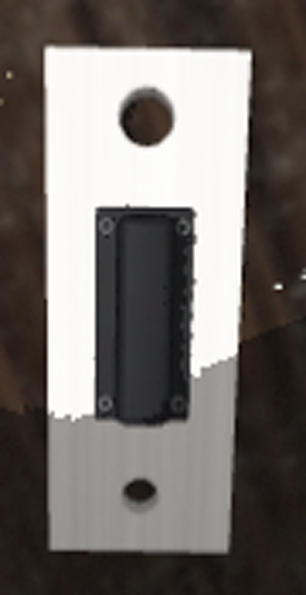

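The cover's large hole is at (288,74) and its small hole at (286,185). That puts the centre at about (0.501, 0.245) with a yaw of about -22.4°. I'll approach the rib with the jaws across it.

```bash
python3 -m crank '[{"offset":[0,0.02,0],"spin":0.016},{"offset":[0.02,0.03,0],"spin":0},{"offset":[0.03,0.016,0],"spin":0},{"offset":[0.03,0,0],"spin":0},{"offset":[0.02,0,0],"spin":0},{"offset":[0.01,0,0],"spin":0},{"offset":[0,0,0],"spin":0},{"offset":[0,0,0],"spin":0},{"offset":[0,0,0],"spin":0}]'
python3 - <<'E'
from h import *
c=bot.capture("wrist");cv2.imwrite("pics/j_wrist.png",c["pixels"])
s=bot.read_state();print(s["position"],s["opening"],s["force"])
E
```

```text
time_s: 14.1
position: [0.5019, 0.2445, 0.2141]
tcp_rot: [[0.002, 0.383, 0.924], [0.001, 0.924, -0.383], [-1.0, 0.002, 0.002]]
force: [-0.4, -0.2, 0.6]
opening: 0.689
[0.501837   0.24452538 0.2141152 ] 0.6920990023345928 [-0.14395671 -0.68170723  0.35495683]
```

View pics/j_wrist.png

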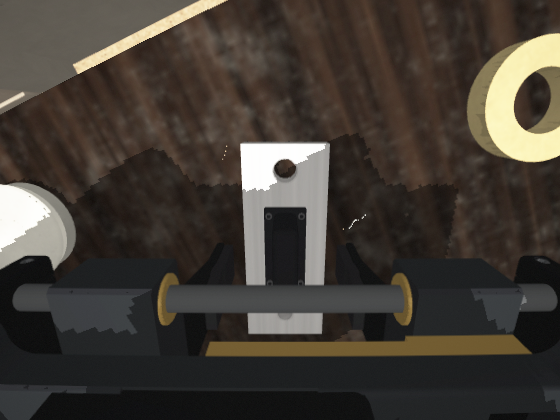

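The rib is centred between the fingers at column 285 and lined up with them. I'll go down and close.

```bash
python3 -m crank '[{"offset":[0.006,0,0],"spin":0},{"offset":[0.0055,0,0],"spin":0},{"offset":[0,0,0],"spin":0},{"offset":[0,0,0],"spin":0}]'
python3 -m crank '[{"offset":[0,0,0],"spin":0},{"offset":[0,0,0],"spin":0},{"offset":[0,0,0],"spin":0},{"offset":[0,0,0],"spin":0},{"offset":[0,0,0],"spin":0},{"offset":[0,0,0],"spin":0},{"offset":[0,0,0],"spin":0},{"offset":[0,0,0],"spin":0},{"offset":[0,0,0],"spin":0},{"offset":[0,0,0],"spin":0}]' 0.0
python3 - <<'E'
from h import *
s=bot.read_state();print(s["position"],s["opening"],s["force"],s["tcp_rot"].round(3))
E
```

```text
time_s: 14.55
position: [0.5012, 0.2445, 0.2011]
tcp_rot: [[-0.001, 0.383, 0.924], [-0.0, 0.924, -0.383], [-1.0, -0.0, -0.0]]
force: [0.3, -0.3, 0.0]
opening: 0.687
time_s: 15.55
position: [0.5015, 0.2445, 0.2014]
tcp_rot: [[0.001, 0.383, 0.924], [0.0, 0.924, -0.383], [-1.0, 0.0, 0.0]]
force: [1.2, 0.4, -0.5]
opening: 0.156
[0.50151671 0.24449859 0.20139812] 0.15607318935742615 [ 1.16486569  0.38950449 -0.53945999] [[ 0.001  0.383  0.924]
 [ 0.     0.924 -0.383]
 [-1.     0.     0.   ]]
```

Gripped, with the opening at about 14 mm. I'll lift it and turn to the base's yaw.

```bash
python3 -m crank '[{"offset":[-0.005,0,0],"spin":0},{"offset":[-0.015,0,0],"spin":0},{"offset":[-0.02,0,0],"spin":0},{"offset":[-0.02,0,0],"spin":0},{"offset":[-0.02,0,0],"spin":0},{"offset":[-0.015,0,0],"spin":-0.08},{"offset":[-0.005,0,0],"spin":-0.1},{"offset":[0,0,0],"spin":-0.1},{"offset":[0,0,0],"spin":-0.1},{"offset":[0,0,0],"spin":-0.027},{"offset":[0,0,0],"spin":0},{"offset":[0,0,0],"spin":0}]'
python3 - <<'E'
from h import *
s=bot.read_state();print(s["position"],s["opening"],s["force"],s["moment"],s["tcp_rot"].round(4))
c=bot.capture("wrist");cv2.imwrite("pics/k_wrist.png",c["pixels"])
E
```

```text
time_s: 16.75
position: [0.5011, 0.2445, 0.3011]
tcp_rot: [[-0.001, -0.013, 1.0], [-0.0, 1.0, 0.013], [-1.0, -0.0, -0.001]]
force: [0.1, 0.2, -3.3]
opening: 0.157
[0.50108113 0.24450501 0.30108618] 0.15712725113301074 [ 0.05843588  0.16448021 -3.29885585] [-0.05500564 -0.10667019  0.00256341] [[-9.000e-04 -1.260e-02  9.999e-01]
 [-1.000e-04  9.999e-01  1.260e-02]
 [-1.000e+00 -1.000e-04 -9.000e-04]]
```

View pics/k_wrist.png

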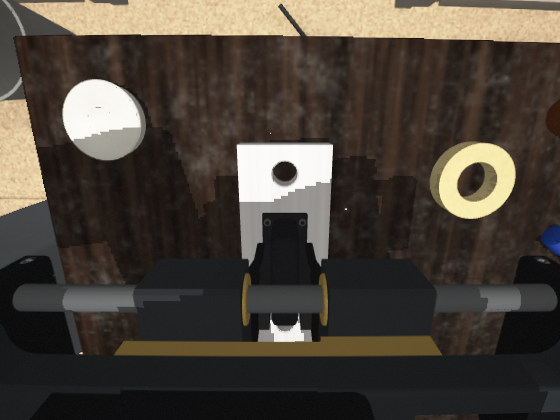

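```bash
cat > cov.py <<'E'
from h import *
def ell(c,u,v,r,thr):
    # dark blob near (u,v) within window; returns bounding-box centre & centroid
    g=cv2.cvtColor(c["pixels"],cv2.COLOR_BGR2GRAY)
    G=cv2.resize(g[v-r:v+r+1,u-r:u+r+1],None,fx=4,fy=4,interpolation=cv2.INTER_CUBIC)
    t=(G<thr).astype(np.uint8);n,l,st,ce=cv2.connectedComponentsWithStats(t)
    i=1+np.argmax(st[1:,4]);o=np.array([u-r,v-r])
    bb=st[i,:4]/4; 
    return (bb[:2]+bb[2:]/2-.375+o),(ce[i]/4-.375+o),bb[2:]
E
python3 - <<'E'
from cov import *
c=bot.capture("wrist");s=bot.read_state();p=s["position"]
vv,uu=np.mgrid[148:240,243:327];uu=uu.ravel();vv=vv.ravel();d=c["depth"][vv,uu]
P=deproj(c,uu,vv,d)
for _ in range(6):
    A=np.c_[P[:,:2]-P[:,:2].mean(0),np.ones(len(P))];k=np.linalg.lstsq(A,P[:,2],rcond=None)[0];e=np.abs(P[:,2]-A@k);P=P[e<max(.002,np.median(e)*2.5)]
print("slopes",k.round(4),len(P),"z at expected",p[2]-.2014+.014)
z=p[2]-.2014+.014
for th in (90,120):
    bb,ce,sz=ell(c,285,172,16,th);print(bb.round(2),ce.round(2),sz,(deproj(c,*bb,z=z)-p).round(4))
cv2.imwrite("pics/k_z.png",cv2.resize(c["pixels"][135:245,230:340],None,fx=5,fy=5,interpolation=cv2.INTER_CUBIC))
E
```

```text
slopes [-0.002  -0.0007  0.1146] 6051 z at expected 0.1137783446569652
[284.25 171.38] [284.36 171.17] [23.75 20.  ] [[-0.002   0.0513 -0.1874]]
[284.25 172.88] [283.99 172.5 ] [24.25 23.5 ] [[-0.002   0.0505 -0.1874]]
```

View pics/k_z.png

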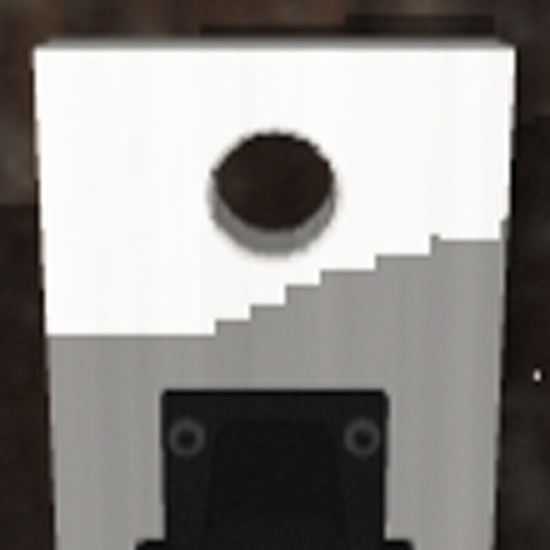

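The cover is level in the grasp, with its hole at (284.4,173.4). I'll move it over the base, still high above the pins.

```bash
python3 -m crank '[{"offset":[0,-0.015,0],"spin":0},{"offset":[0,-0.028,0.0005],"spin":0},{"offset":[0,-0.028,0.0005],"spin":0},{"offset":[0,-0.028,0.0005],"spin":0},{"offset":[0,-0.028,0.0005],"spin":0},{"offset":[0,-0.028,0.0005],"spin":0},{"offset":[0,-0.028,0.0005],"spin":0},{"offset":[0,-0.028,0.0005],"spin":0},{"offset":[0,-0.028,0.0005],"spin":0},{"offset":[0,-0.028,0.0005],"spin":0},{"offset":[0,-0.0163,0.0003],"spin":0},{"offset":[0,0,0],"spin":0}]'
python3 -m crank '[{"offset":[0,0,0],"spin":0},{"offset":[0,0,0],"spin":0},{"offset":[0,0,0],"spin":0}]'
python3 - <<'E'
from cov import *
c=bot.capture("wrist");s=bot.read_state();p=s["position"];print(p.round(4),s["tcp_rot"].round(4).tolist())
np.savez("l.npz",**{k:c[k] for k in ("pixels","depth","K","k1","world_to_cam")},p=p)
cv2.imwrite("pics/l_wrist.png",c["pixels"])
cv2.imwrite("pics/l_z.png",cv2.resize(c["pixels"][110:245,220:350],None,fx=4,fy=4,interpolation=cv2.INTER_CUBIC))
E
```

```text
time_s: 18.05
position: [0.5103, -0.0416, 0.3015]
tcp_rot: [[0.001, -0.01, 1.0], [-0.001, 1.0, 0.01], [-1.0, -0.001, 0.001]]
force: [-0.1, 0.3, -3.0]
opening: 0.159
time_s: 18.35
position: [0.5098, -0.0379, 0.3013]
tcp_rot: [[-0.001, -0.015, 1.0], [0.0, 1.0, 0.015], [-1.0, 0.0, -0.001]]
force: [0.8, 0.6, -3.7]
opening: 0.156
[ 0.5099 -0.0379  0.3013] [[-0.0004, -0.0153, 0.9999], [0.0002, 0.9999, 0.0153], [-1.0, 0.0002, -0.0004]]
```

View pics/l_wrist.png

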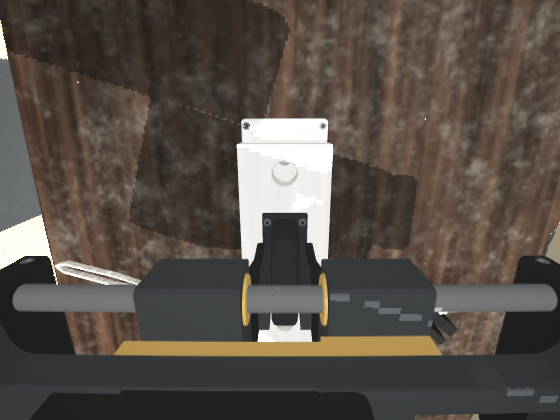

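View pics/l_z.png

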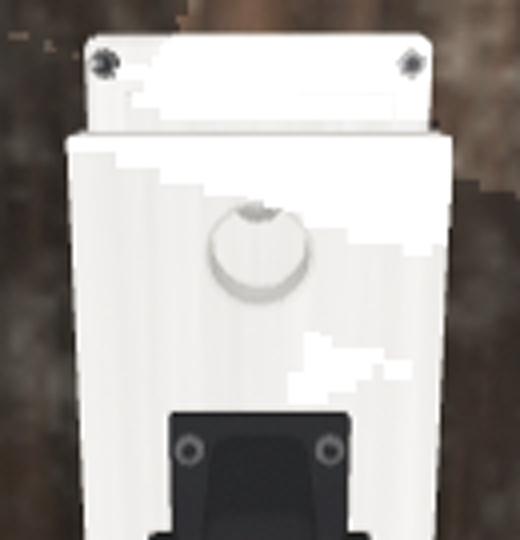

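The cover is roughly aligned over the base, with the large hole at (285,172) and the base's end screws at (246,125) and (323,125). I'll go down to just above the pin tips and measure again.

```bash
python3 -m crank '[{"offset":[0.01,0,0],"spin":0},{"offset":[0.015,0,0],"spin":0},{"offset":[0.012,0,0],"spin":0},{"offset":[0.006,0,0],"spin":0},{"offset":[0.003,0,0],"spin":0},{"offset":[0,0,0],"spin":0},{"offset":[0,0,0],"spin":0},{"offset":[0,0,0],"spin":0}]'
python3 - <<'E'
from cov import *
c=bot.capture("wrist");s=bot.read_state();p=s["position"];print(p.round(4),s["tcp_rot"].round(4).tolist(),s["force"])
np.savez("m.npz",**{k:c[k] for k in ("pixels","depth","K","k1","world_to_cam")},p=p)
im=c["pixels"]
print("pin axis",proj(c,[[.5076,.0116,.046],[.5076,.0116,.038],[.5076,.0116,.020]]).round(1).tolist())
cv2.imwrite("pics/m_z.png",cv2.resize(im[110:245,220:350],None,fx=4,fy=4,interpolation=cv2.INTER_CUBIC))
g=im[150:200,260:310].astype(np.float32);g=cv2.cvtColor(im[150:200,260:310],cv2.COLOR_BGR2GRAY)
g=cv2.createCLAHE(4,(2,2)).apply(g)
cv2.imwrite("pics/m_h.png",cv2.resize(g,None,fx=11,fy=11,interpolation=cv2.INTER_CUBIC))
E
```

```text
time_s: 19.2
position: [0.5103, -0.0387, 0.2558]
tcp_rot: [[0.001, -0.014, 1.0], [-0.0, 1.0, 0.014], [-1.0, -0.0, 0.001]]
force: [0.2, 0.3, -3.7]
opening: 0.162
[ 0.5103 -0.0388  0.2558] [[0.0011, -0.0139, 0.9999], [-0.0003, 0.9999, 0.0139], [-1.0, -0.0003, 0.0011]] [-0.07671142 -0.27560974 -3.92687816]
pin axis [[282.5, 166.7], [282.6, 164.7], [282.7, 160.8]]
```

View pics/m_z.png

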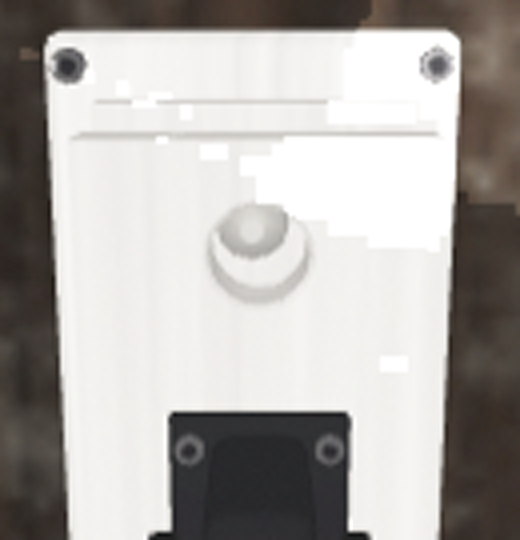

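View pics/m_h.png

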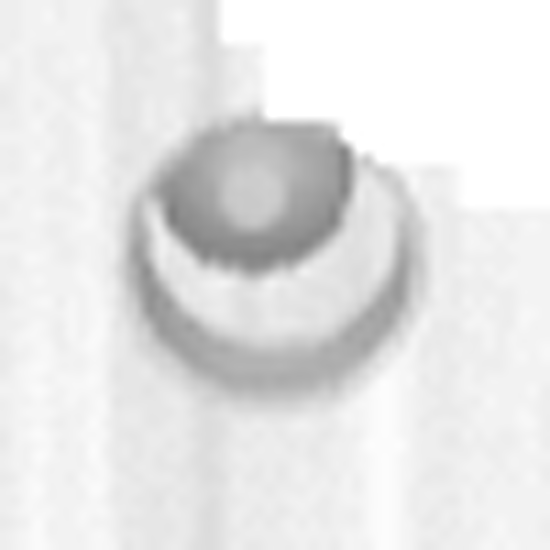

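Run:
```python
from cov import *
c=dict(np.load("m.npz"));c["k1"]=float(c["k1"]);p=c["p"]
zt=p[2]-.2014+.014
h=deproj(c,260+272/11-.45,150+258/11-.45,z=zt)[0];n=deproj(c,260+253/11-.45,150+195/11-.45,z=.046)[0]
print(h-p,n-p,"move",n-h)
# bottom rim circle predicted from top-rim centre and pin-body circle
th=np.linspace(0,2*np.pi,80)
im=cv2.resize(c["pixels"][150:200,260:310],None,fx=11,fy=11,interpolation=cv2.INTER_CUBIC)
def draw(ctr,r,z,col):
    P=np.c_[ctr[0]+r*np.cos(th),ctr[1]+r*np.sin(th),np.full(80,z)]
    q=((proj(c,P)-[260,150]+.45)*11).astype(np.int32);cv2.polylines(im,[q],True,col,1)
draw(h,.007,zt,(0,0,255));draw(h,.007,zt-.014,(0,160,0));draw(n,.002,.046,(255,0,0));draw(n,.006,.038,(255,0,255))
cv2.imwrite("pics/m_o.png",im)
```

```text
[-0.00156318  0.05042696 -0.1874    ] [-0.00265057  0.04998886 -0.20982066] move [-0.00108739 -0.0004381  -0.02242066]
```

View pics/m_o.png

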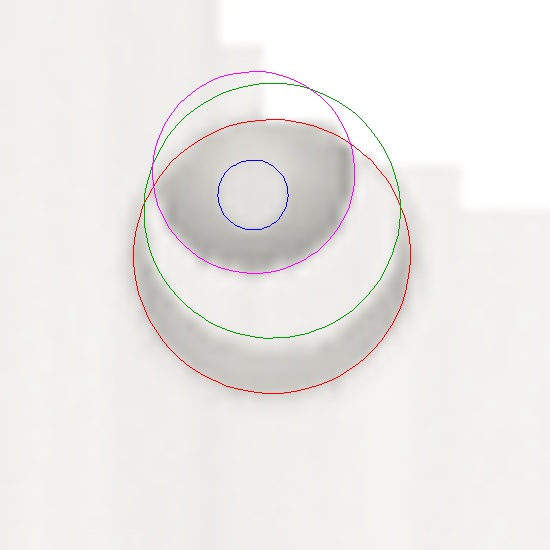

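Run:
```python
from cov import *
# base yaw, h view: four corner screws
c=dict(np.load("h.npz"));c["k1"]=float(c["k1"])
q=[(112,62),(342,57),(135,551),(333,548)]
L=[]
for u,v in q:
    b,ce,sz=ell(c,int(210+u/3),int(25+v/3),4,100);L.append(deproj(c,*ce,z=.008)[0])
L=np.array(L);print(L.round(4).tolist(),L.mean(0).round(4))
up=L[:2].mean(0)-L[2:].mean(0);print("base yaw deg",np.degrees(np.arctan2(-up[0],up[1])), np.degrees(np.arctan2(L[1]-L[0],1)[1]/1/.0667*1), np.degrees((L[1,1]-L[0,1])/.0667),np.degrees((L[3,1]-L[2,1])/.0667))
# cover long edges, k-like view: use l.npz
for f in ("l.npz","m.npz"):
    c=dict(np.load(f));c["k1"]=float(c["k1"]);p=c["p"];z=p[2]-.2014+.014
    g=cv2.cvtColor(c["pixels"],cv2.COLOR_BGR2GRAY).astype(float)
    rows=np.arange(175,238) 
    for a,b in ((228,250),(320,340)):
        e=[]
        for r in rows:
            d=np.abs(np.diff(g[r,a:b]));w=d*(d>d.max()*.3);e.append((w*(np.arange(a,b-1)+.5)).sum()/w.sum())
        P=deproj(c,e,rows,z=z);k=np.polyfit(P[:,1],P[:,0],1);res=P[:,0]-np.polyval(k,P[:,1])
        ok=np.abs(res)<.0008;k=np.polyfit(P[ok,1],P[ok,0],1);print(f,"edge yaw",np.degrees(-k[0]).round(2),P[ok,0].mean().round(4),ok.sum())
s=bot.read_state();print(np.degrees(s["tcp_rot"][1,2]))
```

```text
[[0.4738, 0.0353, 0.008], [0.5407, 0.0367, 0.008], [0.4762, -0.1138, 0.008], [0.5427, -0.1128, 0.008]] [ 0.5083 -0.0386  0.008 ]
base yaw deg 0.8391731719801705 1.2113088672270418 1.2113096701061976 0.8553461954332828
l.npz edge yaw 1.02 0.4821 63
l.npz edge yaw 0.86 0.5344 63
m.npz edge yaw 0.97 0.4806 63
m.npz edge yaw 0.85 0.5358 63
0.796683553650205
```

The yaws agree: cover about 0.9°, base about 0.85°. I'll correct by about (-1.1, -0.4) mm and go closer to the tips.

```bash
python3 -m crank '[{"offset":[0.002,-0.0004,-0.0011],"spin":0},{"offset":[0.002,0,0],"spin":0},{"offset":[0.002,0,0],"spin":0},{"offset":[0,0,0],"spin":0},{"offset":[0,0,0],"spin":0},{"offset":[0,0,0],"spin":0}]'
cat > chk.py <<'E'
from cov import *
import sys
c=bot.capture("wrist");s=bot.read_state();p=s["position"];print(p.round(4),s["tcp_rot"].round(4).tolist(),s["force"].round(2),s["moment"].round(2))
zt=p[2]-.2014+.014
R=s["tcp_rot"];h=p+R[:,1]*.0504;h[0]-=.0010  # as seen by the camera
h=h+np.array([0,0,0]);n=np.array([.5076,.0115,.046])
h0=np.array([p[0]-.0016,p[1]+.0504,0])
th=np.linspace(0,2*np.pi,80)
im=cv2.resize(c["pixels"][150:200,260:310],None,fx=11,fy=11,interpolation=cv2.INTER_CUBIC)
cv2.imwrite("pics/%s_raw.png"%sys.argv[1],im.copy())
def draw(ctr,r,z,col):
    P=np.c_[ctr[0]+r*np.cos(th),ctr[1]+r*np.sin(th),np.full(80,z)]
    q=((proj(c,P)-[260,150]+.45)*11).astype(np.int32);cv2.polylines(im,[q],True,col,1)
draw(h0,.007,zt,(0,0,255));draw(n,.002,.046,(255,0,0));draw(n,.006,.038,(255,0,255))
print("hole-pin by model",(h0-n)[:2].round(4))
a=cv2.imread("pics/%s_raw.png"%sys.argv[1]);cv2.imwrite("pics/%s.png"%sys.argv[1],cv2.resize(np.hstack([a,im]),(800,400)))
E
python3 chk.py n
```

```text
time_s: 19.85
position: [0.5091, -0.0391, 0.2493]
tcp_rot: [[0.0, -0.014, 1.0], [-0.0, 1.0, 0.014], [-1.0, -0.0, 0.0]]
force: [0.7, 0.4, -3.7]
opening: 0.156
[ 0.5091 -0.0391  0.2494] [[0.0001, -0.0139, 0.9999], [-0.0, 0.9999, 0.0139], [-1.0, -0.0, 0.0001]] [-0.05  0.2  -4.43] [-0.01 -0.12  0.04]
hole-pin by model [-0.0001 -0.0002]
```

View pics/n.png

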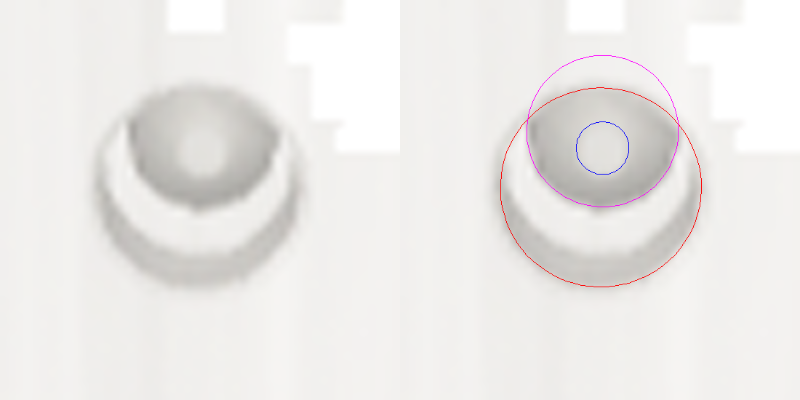

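Well aligned: the pin nose is at column 203 and the hole centre at about 199 in the crop, which is about 0.3 mm. I'll descend slowly while watching the force.

```bash
python3 -m crank '[{"offset":[0.002,0,0.0002],"spin":0},{"offset":[0.002,0,0],"spin":0},{"offset":[0.002,0,0],"spin":0},{"offset":[0.002,0,0],"spin":0},{"offset":[0,0,0],"spin":0},{"offset":[0,0,0],"spin":0}]'
python3 chk.py o
```

```text
time_s: 20.5
position: [0.5092, -0.0391, 0.2412]
tcp_rot: [[-0.0, -0.014, 1.0], [0.0, 1.0, 0.014], [-1.0, 0.0, -0.0]]
force: [-0.7, 0.2, -3.8]
opening: 0.153
[ 0.5092 -0.0391  0.2413] [[-0.0, -0.014, 0.9999], [0.0, 0.9999, 0.014], [-1.0, 0.0, -0.0]] [-1.07 -0.04 -3.91] [ 0.   -0.15 -0.04]
hole-pin by model [ 0.     -0.0002]
```

View pics/o.png

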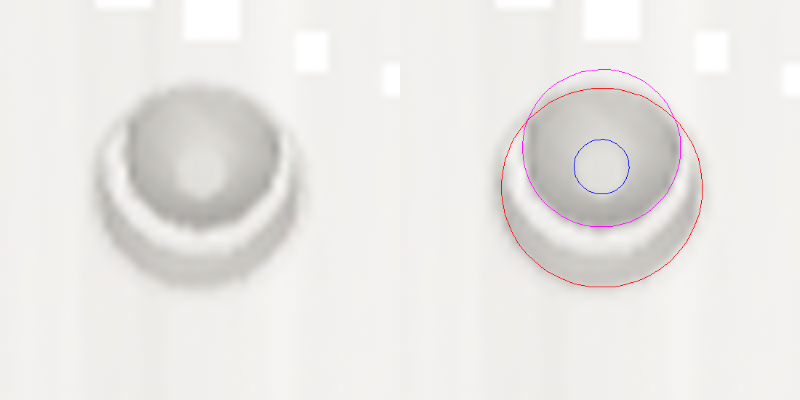

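```bash
python3 -m crank '[{"offset":[0.002,0.0002,0.0003],"spin":0},{"offset":[0.001,0,0],"spin":0},{"offset":[0.001,0,0],"spin":0},{"offset":[0.001,0,0],"spin":0},{"offset":[0.001,0,0],"spin":0},{"offset":[0,0,0],"spin":0}]'
python3 chk.py q
```

```text
time_s: 21.15
position: [0.5094, -0.0389, 0.2352]
tcp_rot: [[-0.0, -0.014, 1.0], [0.0, 1.0, 0.014], [-1.0, 0.0, -0.0]]
force: [-0.4, -0.4, -3.6]
opening: 0.159
[ 0.5095 -0.0389  0.2353] [[-0.0002, -0.0139, 0.9999], [0.0001, 0.9999, 0.0139], [-1.0, 0.0001, -0.0002]] [-0.61 -0.7  -3.48] [-0.   -0.08 -0.01]
hole-pin by model [0.0003 0.    ]
```

View pics/q.png

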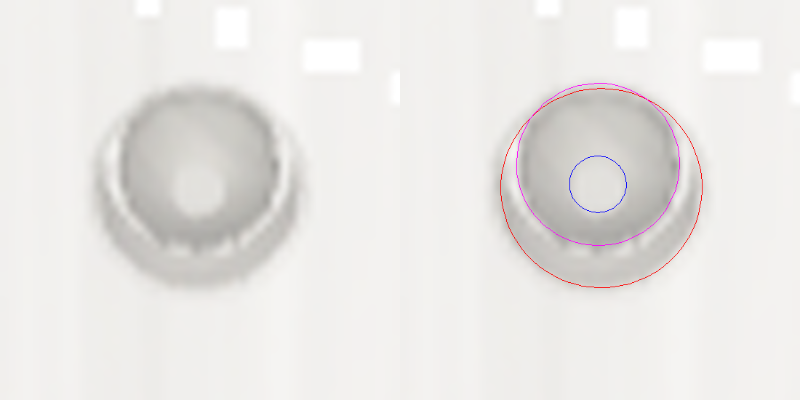

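The pin is centred at (199,190) in the hole, and only the cover's weight shows in the force reading. I'll continue down.

```bash
python3 -m crank '[{"offset":[0.002,0,0],"spin":0},{"offset":[0.002,0,0],"spin":0},{"offset":[0.002,0,0],"spin":0},{"offset":[0.002,0,0],"spin":0},{"offset":[0.002,0,0],"spin":0},{"offset":[0.001,0,0],"spin":0},{"offset":[0,0,0],"spin":0},{"offset":[0,0,0],"spin":0}]'
python3 chk.py r
```

```text
time_s: 22.0
position: [0.5095, -0.0389, 0.2243]
tcp_rot: [[0.0, -0.014, 1.0], [0.0, 1.0, 0.014], [-1.0, 0.0, 0.0]]
force: [-0.6, 0.9, -4.2]
opening: 0.152
[ 0.5095 -0.0389  0.2244] [[0.0002, -0.014, 0.9999], [-0.0, 0.9999, 0.014], [-1.0, -0.0, 0.0002]] [ 0.11 -0.72 -4.6 ] [-0.02 -0.1   0.02]
hole-pin by model [ 0.0003 -0.    ]
```

View pics/r.png

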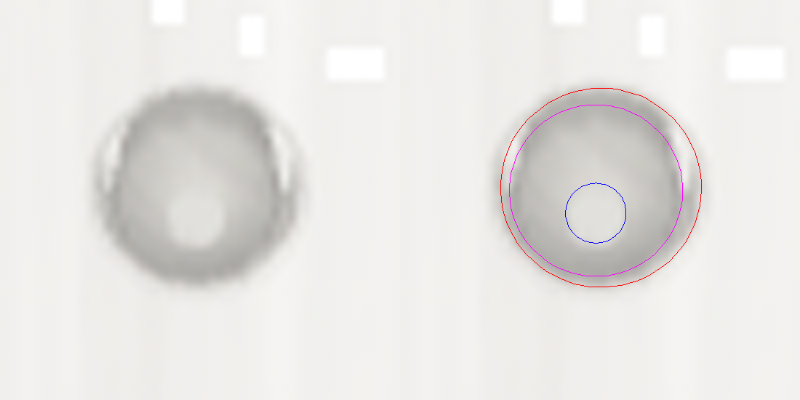

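```bash
python3 -m crank '[{"offset":[0.001,0,0],"spin":0},{"offset":[0.001,0,0],"spin":0},{"offset":[0,0,0],"spin":0},{"offset":[0,0,0],"spin":0}]'
python3 -m crank '[{"offset":[0.0005,0,0],"spin":0},{"offset":[0,0,0],"spin":0},{"offset":[0,0,0],"spin":0}]'
```

```text
time_s: 22.45
position: [0.5095, -0.0389, 0.2223]
tcp_rot: [[-0.0, -0.014, 1.0], [0.0, 1.0, 0.014], [-1.0, 0.0, -0.0]]
force: [0.2, -0.5, -3.0]
opening: 0.161
time_s: 22.75
position: [0.5095, -0.0389, 0.2218]
tcp_rot: [[-0.0, -0.014, 1.0], [0.0, 1.0, 0.014], [-1.0, 0.0, -0.0]]
force: [-0.1, -0.5, -4.1]
opening: 0.161
```

```bash
python3 -m crank '[{"offset":[0.0004,0,0],"spin":0},{"offset":[0,0,0],"spin":0},{"offset":[0,0,0],"spin":0}]'
python3 -m crank '[{"offset":[0.0003,0,0],"spin":0},{"offset":[0,0,0],"spin":0},{"offset":[0,0,0],"spin":0}]'
```

```text
time_s: 23.05
position: [0.5095, -0.0389, 0.2214]
tcp_rot: [[-0.0, -0.014, 1.0], [0.0, 1.0, 0.014], [-1.0, 0.0, -0.0]]
force: [0.3, -0.1, -3.0]
opening: 0.158
time_s: 23.35
position: [0.5095, -0.0389, 0.2214]
tcp_rot: [[0.0, -0.014, 1.0], [-0.0, 1.0, 0.014], [-1.0, -0.0, 0.0]]
force: [-2.0, 0.4, 0.2]
opening: 0.159
```

The TCP height stopped at 0.2214 (the seated height) and the weight has come off. I'll release and lift clear.

```bash
python3 -m crank '[{"offset":[0,0,0],"spin":0},{"offset":[0,0,0],"spin":0},{"offset":[0,0,0],"spin":0},{"offset":[0,0,0],"spin":0},{"offset":[0,0,0],"spin":0},{"offset":[0,0,0],"spin":0}]' 0.055
python3 -m crank '[{"offset":[-0.01,0,0],"spin":0},{"offset":[-0.03,0,0],"spin":0},{"offset":[-0.03,-0.01,0],"spin":0},{"offset":[-0.03,-0.03,0],"spin":0},{"offset":[0,-0.025,0],"spin":0},{"offset":[0,0,0],"spin":0},{"offset":[0,0,0],"spin":0}]'
python3 - <<'E'
from cov import *
c=bot.capture("wrist");s=bot.read_state();print(s["position"].round(4),s["force"].round(1))
cv2.imwrite("pics/s_z.png",cv2.resize(c["pixels"][10:240,190:380],None,fx=2.6,fy=2.6,interpolation=cv2.INTER_CUBIC))
vv,uu=np.mgrid[40:200,230:345];uu=uu.ravel();vv=vv.ravel();d=c["depth"][vv,uu];P=deproj(c,uu,vv,d)
P=P[np.abs(P[:,2]-.034)<.006];A=np.c_[P[:,:2]-P[:,:2].mean(0),np.ones(len(P))];k=np.linalg.lstsq(A,P[:,2],rcond=None)[0];print("plane",k.round(4),len(P))
t=bot.capture("scene");cv2.imwrite("pics/s_scene.png",cv2.resize(t["pixels"][160:300,240:380],None,fx=4,fy=4,interpolation=cv2.INTER_CUBIC))
E
```

```text
time_s: 23.95
position: [0.5095, -0.0389, 0.2211]
tcp_rot: [[0.0, -0.014, 1.0], [-0.0, 1.0, 0.014], [-1.0, -0.0, 0.0]]
force: [-0.3, -0.2, -0.2]
opening: 0.59
time_s: 24.65
position: [0.51, -0.104, 0.3216]
tcp_rot: [[-0.0, -0.012, 1.0], [0.0, 1.0, 0.012], [-1.0, 0.0, -0.0]]
force: [-0.0, -0.0, 0.3]
opening: 0.634
[ 0.5098 -0.1034  0.3211] [-0.4  0.5 -0.7]
plane [-0.0005 -0.0018  0.0352] 7595
```

View pics/s_z.png

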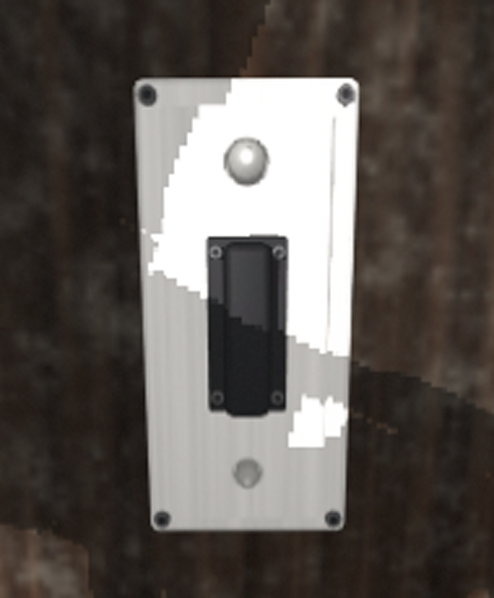

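View pics/s_scene.png

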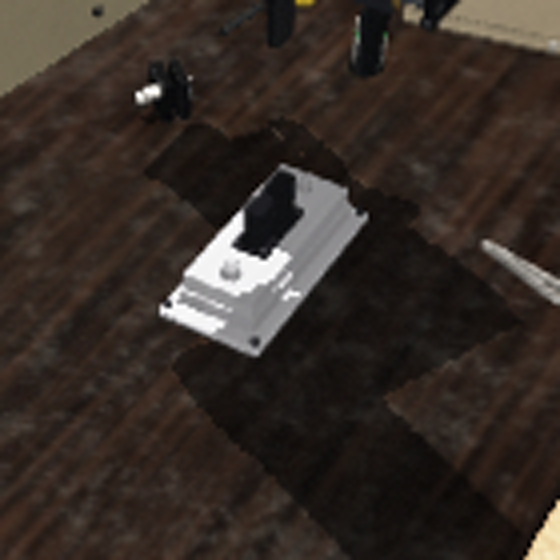

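The cover is flush on the base. Both pins show through their holes, at about (246,160) and (247,472) in the crop. The cover's top plane is at about 35 mm against an expected 34 mm, with slopes below 0.002. The gripper is clear, so I'm handing in.

```bash
python3 -c "
from rig import bot
print(bot.hand_in())"
```

```text
the job is handed in; nothing more can be done
None
```

The puck is in the nest and the cover is seated over both pins, large hole on the large pin. I handed the job in at about 25 s of the 64 s allowed; no verdict was reported.

**Puck:** I gripped its upper edge, corrected its position by about 2 mm just above the nest, lowered it and let go. A picture with the gripper clear showed it flat and centred. After that the cover hides it, so I could not check it again.

**Cover:** I took it by the rib and turned it to the base's yaw. I then lined up the large hole on the pin tip in the wrist picture and lowered it in 0.3–2 mm steps. No pushing force appeared on the way down. At the bottom only its own weight (about 3.5 N) came off the gripper, and the height stopped where the cover should be seated.

**Last checks:**
- **Fit:** both pins show through their holes.
- **Level:** the cover's top is level to within 0.002 rad.
- **Height:** depth put the cover's top about 1 mm higher than expected (35 mm against 34 mm). That is within the camera's 2 mm calibration, and it read about 1 mm high in the gripper too.
- **Gripper:** it is well clear of everything.
- **Small hole:** the gripper hid it during the descent, so I relied on matching the yaws (cover about 0.9°, base about 0.85°) until the final picture.
- **Bystanders:** I never went near the objective or the mirror mount. The mount looks where it was in the last scene picture; I did not measure either again.

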